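# Hold the nut dispenser's spring gate open at its index

### The job

Stand the empty bamboo bowl upright on the sideboard under the lip of the nut dispenser's chute and let go of it; then draw the dispenser's spring-closed slide out by its upright knob until the slide's pointer lines up with the dark steel index clip on the runner, so that all five nuts roll into the bowl. Finish while still holding the slide at the index (it springs shut if released), because I am about to tip more nuts in at the top; leave the salt mill, the nutcracker, the grey pinch dish and the candle glass where they stand.

Things in the scene. Friction and masses are not known exactly. Their poses are not given: they have to be found in the camera images.
- dispenser: nut dispenser, fixed: bamboo stand (x -0.053 to 0.137, 76 mm wide) under a clear hopper, its top 233 mm above the sideboard, 44 mm wide, 63 mm at its open flared mouth, front at x -0.045. Origin: on the sideboard under its middle, z up; -x points out of the front, where the chute hangs out; +y along the runner, the way the slide pulls out. A spring barrel lies behind the runner (y 0.027 to 0.093, top 105 mm high)
- lip (a point): middle of the chute's lower lip, on its floor, 78 mm above the sideboard (underside 72 mm). The nuts roll off here towards the dispenser's -x. The chute, 44 mm wide, slopes 18 degrees from the gate (dispenser x -0.035) down to the lip (x -0.09); its side walls rise to 97 mm at the lip, 117 mm at the hopper
- slide: steel slide with the gate blade at its inner end; runs on the runner along the dispenser's +y, at most 65 mm out. Origin: foot of the knob's axis, 96 mm above the sideboard; shut, it is at dispenser x -0.035, y 0.105. A small steel pointer sticks out from the knob's foot to -x, at the origin's y. A spring pulls it shut: 2.4 N plus 1.2 N per 10 mm, with 0.6 N friction: 7 to 9 N at the index
- index: dark steel clip 14 mm wide on the runner's front edge, jutting 18 mm to -x; a 3 mm fin along its middle stands 11 mm above the runner. Set 36 to 54 mm along dispenser +y from the shut slide's pointer, fixed. Origin: the fin's inner end, 90 mm above the sideboard, 21 mm to -x of the knob's line; axes as the dispenser's. At the mark, pointer and fin face each other: slide and index have the same y in the dispenser's frame
- knob (a point): middle of the slide's handle: a dark wooden upright knob, a plain cylinder 20 mm across and 55 mm tall on the slide's outer end; this point is on its axis, 30 mm above its foot, 126 mm above the sideboard: a good place to grip it
- runner_end (a point): outer end of the runner, on its top face: a bamboo rail 42 mm wide, top 90 mm above the sideboard, from the hopper out to dispenser y 0.202, with a foot under this end; the slide rides on it
- bowl: round bamboo bowl, the large one: 130 mm across the rim, 52 mm high, foot 84 mm across, side 5 mm thick and leaning out slightly (middle of the side 61 mm from the axis at 44 mm height), 140 to 220 g; loose, to the right of the dispenser. Origin: centre of its underside, z up
- salt_mill: press-button salt mill of clear acrylic with steel ends, 52 mm across, 158 mm tall, standing loose; origin at the centre of its underside. Leave alone
- nutcracker: steel plier nutcracker lying loose, 180 mm long along its x, 64 mm wide, 15 mm high; origin at its middle on the sideboard. Leave alone
- pinch_dish: small grey ceramic pinch dish, 74 mm across, 30 mm high, loose; origin at the centre of its underside. Leave alone
- candle: candle in a glass tumbler, 62 mm across, 60 mm high, loose; origin at the centre of its underside. Leave alone
- nut0: a macadamia nut in its shell, a brown ball 24 mm across, 12 g; origin at its centre. At the start it waits in the dispenser's lane behind the gate (nut0 leans on the gate, nut4 is last)
- nut1: a macadamia nut in its shell, a brown ball 24 mm across, 12 g; origin at its centre. At the start it waits in the dispenser's lane behind the gate (nut0 leans on the gate, nut4 is last)
- nut2: a macadamia nut in its shell, a brown ball 24 mm across, 12 g; origin at its centre. At the start it waits in the dispenser's lane behind the gate (nut0 leans on the gate, nut4 is last)
- nut3: a macadamia nut in its shell, a brown ball 24 mm across, 12 g; origin at its centre. At the start it waits in the dispenser's lane behind the gate (nut0 leans on the gate, nut4 is last)
- nut4: a macadamia nut in its shell, a brown ball 24 mm across, 12 g; origin at its centre. At the start it waits in the dispenser's lane behind the gate (nut0 leans on the gate, nut4 is last)
There are look-alikes about, which are no part of the job. Of the things that look like the bowl, take the one that is nearest to the robot's base at the start.

How it is judged:
On the way, in this order (a step that is already met when the one before it is completed fails the run):
1. the bowl stands upright and let go under the chute's lip, with the gate still shut (horizontal distance between bowl and lip below 0.055 m and height (world z) of bowl below 0.008 m and angle between bowl's own z axis and vertical below 0.12 rad and contact force between the fingers and bowl below 0.3 N and linear speed of bowl below 0.02 m/s and y of slide in the frame of dispenser below 0.112 m), for 0.2 s.
2. the slide is held by the fingers with its pointer at the index (y of slide in the frame of index between -0.006 and 0.006 m and contact force between the fingers and slide above 1 N), for 0.5 s.
At the end, for the whole second after the job is handed in: The fingers still hold the slide with its pointer within 6 mm of the index clip along the runner; the bowl stands upright on the sideboard, not touched by the fingers, its centre within 55 mm (seen from above) of the chute's lip; all five nuts lie in the bowl (all of step 2 and horizontal distance between bowl and lip below 0.055 m and height (world z) of bowl below 0.008 m and angle between bowl's own z axis and vertical below 0.12 rad and contact force between the fingers and bowl below 0.3 N and z of nut0 in the frame of bowl between 0 and 0.055 m and horizontal distance between each of nut0, nut1, nut2, nut3, nut4 and bowl below 0.058 m and z of nut1 in the frame of bowl between 0 and 0.055 m and z of nut2 in the frame of bowl between 0 and 0.055 m and z of nut3 in the frame of bowl between 0 and 0.055 m and z of nut4 in the frame of bowl between 0 and 0.055 m); the arm keeps its last pose, push and grip.
It fails at once if the salt mill is pushed more than 25 mm from its place or tipped (distance of salt_mill from where it was at the start of the episode above 0.025 m or angle between salt_mill's own z axis and vertical above 0.3 rad).
It fails at once if the nutcracker is pushed more than 25 mm from its place or tipped (distance of nutcracker from where it was at the start of the episode above 0.025 m or angle between nutcracker's own z axis and vertical above 0.3 rad).
It fails at once if the pinch dish is pushed more than 25 mm from its place or tipped (distance of pinch_dish from where it was at the start of the episode above 0.025 m or angle between pinch_dish's own z axis and vertical above 0.3 rad).
It fails at once if the candle glass is pushed more than 25 mm from its place or tipped (distance of candle from where it was at the start of the episode above 0.025 m or angle between candle's own z axis and vertical above 0.3 rad).
It also fails if it takes over 58 s, if anything falls off the work surface, if the arm or the gripper's body presses on something with over 40 N, if the wrist force passes 120 N, or if a joint passes its speed limit or range.

### The arm

A 7-joint arm with a two-finger parallel gripper is mounted at the origin on the work surface. World frame = base frame: x ahead of the robot, y to its left, z up, the work surface at z = 0. Lengths are in m, angles in rad, forces in N, time in s.
With the tool pointing down it reaches from about 0.425 to 0.875 m from the base axis. Payload 4.7 kg.
Tool frame: the origin (TCP) lies midway between the tips of the shut fingers; the grasp point (between the pads) lies 19 mm behind it; z points along the fingers, y is the direction in which the jaws open and shut (so a half turn about z gives the same grasp; the last joint's range is limited). The gripper opens to 85 mm and grips with 20 to 120 N. Pads are 22 mm wide; open, the fingers measure 114 mm over their backs; the gripper's body (76 mm by 85 mm) begins 54 mm behind the grasp point. The pads swing forward as they close: fully open they stand 13 mm farther back than shut.
Start: joints at [1.212, 0.321, -0.07, 1.45, 0.023, 1.371, -0.057], TCP at [0.237, -0.605, 0.231] pointing down, gripper open.
Joint ranges: [-2.86, 2.86], [-0.3, 2.09], [-1.38, 1.24], [0.06, 2.45], [-1.56, 4.7], [0.09, 2.05], [-2.69, 2.69]. Speed limits (rad/s): [2.57, 2.57, 3.14, 3.14, 3.14, 3.14, 3.14].

### API

Orientations are given as a rotation vector (axis times angle).
In Python, from workcell import manip gives the robot as it stands.
- The arm moves only by the tool play_rows, never from a script. Its argument "deltas" is text: rows parted by semicolons, each of 5 numbers parted by spaces: the shift along the tool's x, y, z in cm, then the turn about the tool's z in degrees, then the opening in per cent of the stroke, from 0 (shut) to 100 (fully open). In form: dx dy dz spin claw; .... A call has 1 to 20 rows; each row is the pose to reach, as a shift and turn from the pose measured when the call began, along the tool's axes at that moment; what a row does not reach only later rows make up. A row lasts 1/10 s, in which the tool goes at most 50 mm and 8.59 degrees, less where a joint would pass 70% of its speed; a pose out of reach is approached as far as the arm can. A call with a gripper value outside its range is refused whole. The fingers move at their own pace and stop on an object; "force" is the grip in N (left out, the last holds). Time passes only in rows, so rows that repeat a pose let the fingers close. It gives the time, the measured TCP pose, the force and the opening at its end, in the units of the state.
- manip.read_state(): the state, without advancing time (a new reading comes with each control period).
- manip.capture(name): name is "scene" or "top" or "wrist"; returns a dict with "frame" (400x640x3 uint8, red, green, blue), "fx", "fy", "cx", "cy" (pixels), "eye" and "rotation" of the camera in the world; the wrist camera has in their place "hand_eye" (4x4, takes a point from camera to tool coordinates, whose origin is the TCP and whose axes are the flange's). Camera axes: x right, y up, looking along -z (the intrinsics and any distortion apply to the point x, -y, -z); pixel columns grow to the right and rows downward; lengths in m; the calibration is good to about 2 mm. The wrist camera is an equidistant fisheye: a pixel r from the principal point sees the ray r / f radians off the axis. A picture is of the moment at which its call begins: read the wrist's pose just before it. There is no depth.
- manip.sign_off(): hands the job in, once; it reports no verdict.
Trained networks look in a picture, given as the dict that the camera call returned (one of the last four; its "shot" number tells which), for a name from the list of things; names that differ only in an ending like _2 or _b are one class to them, and where a whole thing is asked for, a point or a joint stands for the part that bears it (a point fixed in the world has none). Each returns a list of dicts, best first, with "confidence" (0 to 1); they miss things now and then, are a little off and sometimes report something else, mostly with a low value. They report only what shows in the picture. A call takes as long as a camera call. They do not tell look-alikes from the thing itself.
- manip.look_for(picture, name): "centre" ([column, row] in pixels, amid what is visible of it).
The state is a dict: "time_s": time; "joint_positions": joint angles; "joint_vel": joint speeds; "joint_efforts": joint torques, N m; "tcp_pos": TCP position; "orientation": TCP orientation; "force": force on the tool from outside, world axes, zero at the start; "wrist_torque": the same for the moment, N m; "width": opening from 0.0 (shut) to 1.0 (fully open).
Only numpy, scipy, OpenCV 4.12 (cv2) and the standard library are available. Lean on these libraries where they do the work, as an engineer would, in place of code of your own. Each camera call takes 0.05 s, during which the arm holds its last target.

## Working session

There is one attempt and no reset: what is moved stays moved. The work goes in short steps, Python scripts to look and compute and a tool call to move; the robot and the scene stay as the last step left them, time stands still between calls to the robot, and variables do not carry over. Pictures are saved under pics/ and viewed, and the job is handed in when it is done.

Besides the shell and the picture viewer there is one more tool, called after "Call:" by a JSON object that holds its "method" and its "body". play_rows: Moves the arm, as the interface text tells. Its arguments: {"type":"object","properties":{"deltas":{"type":"string"},"force":{"type":"number"}},"required":["deltas"]}

```bash
mkdir -p pics; cat > h.py <<'E'
import numpy as np,cv2
from workcell import manip
from scipy.spatial.transform import Rotation as R
def save(p,n): cv2.imwrite('pics/'+n,p["frame"][:,:,::-1])
def ray(p,uv):
    u=(uv[0]-p["cx"])/p["fx"];v=(uv[1]-p["cy"])/p["fy"]
    d=np.array([u,-v,-1.0]); return np.array(p["eye"]),np.array(p["rotation"])@d
def atz(p,uv,z):
    e,d=ray(p,uv); return e+d*(z-e[2])/d[2]
def proj(p,X):
    c=np.array(p["rotation"]).T@(np.array(X)-np.array(p["eye"])); return np.array([p["cx"]+p["fx"]*c[0]/-c[2],p["cy"]-p["fy"]*c[1]/-c[2]])
E
python3 - <<'E'
from h import *
print(manip.read_state())
for n in("scene","top"):
    p=manip.capture(n); save(p,n+"0.png"); print(n,[p[k] for k in p if k!="frame"])
    for o in ["dispenser","lip","slide","index","knob","runner_end","bowl","salt_mill","nutcracker","pinch_dish","candle","nut0"]:
        print(o,[(np.round(d["centre"],1).tolist(),round(d["confidence"],2)) for d in manip.look_for(p,o)])
E
```

```text
{'time_s': 0.0, 'joint_positions': array([ 1.21211971,  0.32180395, -0.07006435,  1.45164967,  0.02260077,
        1.37079118, -0.05688091]), 'joint_vel': array([1.60815951e-03, 5.12657023e-04, 2.05921681e-05, 1.17086448e-03,
       1.94112187e-03, 1.34326555e-03, 7.32265635e-04]), 'joint_efforts': array([ 3.42637099e-05, -4.93594551e+01, -3.82134598e-01, -3.14339304e+01,
        1.30441229e-02,  1.13086752e-02, -4.54549422e-06]), 'tcp_pos': array([ 0.23648353, -0.60489266,  0.23024842]), 'orientation': array([-3.08539152e+00, -5.81882097e-01,  7.02825824e-04]), 'force': array([-0.08328409, -0.38640671,  0.63077018]), 'wrist_torque': array([-0.03576333, -0.02089337, -0.01936716]), 'width': 1.0001565093453486}
scene [446.43378766225715, 446.43378766225715, 317.4750207298784, 205.45415328297034, array([ 1.09761204, -0.33543468,  0.95832072]), array([0.56119445, 0.30123592, 0.91838082]), 1]
dispenser [([334.5, 228.5], 0.79), ([365.6, 188.5], 0.71)]
lip [([335.0, 226.8], 0.7)]
slide [([355.2, 198.5], 0.78)]
index [([366.7, 188.0], 0.39)]
knob [([355.6, 202.6], 0.87), ([366.2, 189.1], 0.3
[... 372 characters left out ...]
 201.88205649136395, array([ 0.48112601, -0.00990628,  1.24297767]), array([ 0.09058465, -0.0851969 , -1.58495596]), 2]
dispenser [([314.9, 182.4], 0.74), ([321.2, 171.1], 0.36)]
lip [([313.3, 182.2], 0.82)]
slide [([282.5, 194.4], 0.86)]
index [([254.5, 199.9], 0.56)]
knob [([285.3, 192.9], 0.64), ([148.4, 281.1], 0.58)]
runner_end [([284.6, 193.0], 0.74), ([317.2, 180.1], 0.73)]
bowl [([453.9, 236.4], 0.67), ([400.8, 165.4], 0.67), ([318.2, 188.8], 0.33)]
salt_mill [([477.5, 154.9], 0.89)]
nutcracker [([150.3, 289.5], 0.64)]
pinch_dish [([232.8, 258.6], 0.7)]
candle [([167.1, 183.4], 0.8)]
nut0 [([320.3, 182.6], 0.63), ([282.0, 192.0], 0.55), ([321.6, 171.1], 0.54), ([325.2, 161.3], 0.49)]
```

```bash
sed -i 's/np.array(p\["rotation"\])@/R.from_rotvec(p["rotation"]).as_matrix()@/; s/np.array(p\["rotation"\]).T/R.from_rotvec(p["rotation"]).as_matrix().T/' h.py
python3 - <<'E'
import cv2
a=cv2.imread('pics/top0.png'); cv2.imwrite('pics/top0c.png',cv2.resize(a[80:330,120:520],None,fx=2,fy=2,interpolation=cv2.INTER_CUBIC))
E
```

```text
(no output)
```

View pics/scene0.png

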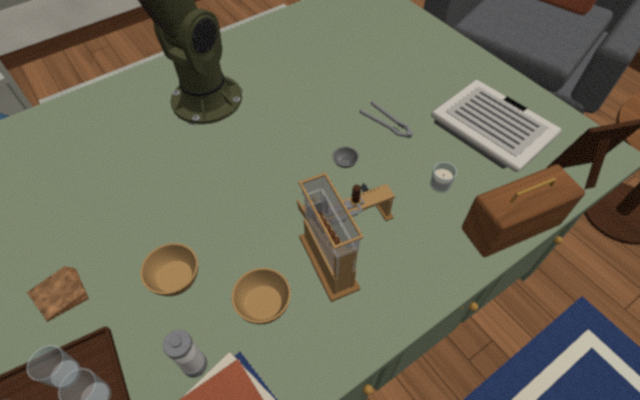

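View pics/top0c.png

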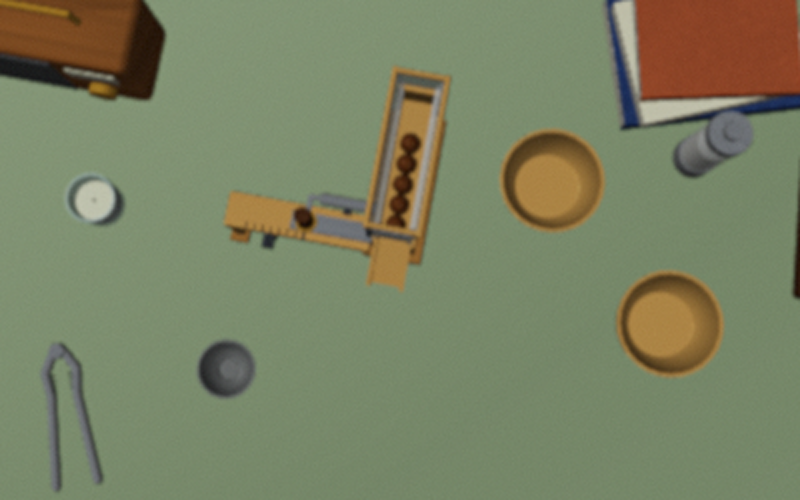

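```bash
python3 - <<'E'
from h import *
p=manip.capture("top")
for uv in [(400.8-4,165.4),(453.9,241),(396,170)]: print(atz(p,uv,0.05))
# bowl rim circles from crop: ellipse centers (552,180),(670,324) /2 + (120,80)
for c in [(553,181),(670,324)]:
    X=atz(p,(c[0]/2+120,c[1]/2+80),0.052); print(X, np.hypot(X[0],X[1]))
for n,c,z in [("mill",(688,160),0),("dish",(227,369),.02),("candle",(94,200),.03),("knobtop",(304,217),.151)]:
    print(n,atz(p,(c[0]/2+120,c[1]/2+80),z))
a=p["frame"][:,:,::-1]; cv2.imwrite('pics/top1.png',cv2.resize(a[105:240,220:350],None,fx=5.5,fy=4.4,interpolation=cv2.INTER_CUBIC) if 0 else cv2.resize(a[105:235,220:350],None,fx=4.6,fy=4.6,interpolation=cv2.INTER_CUBIC))
s=manip.capture("scene");a=s["frame"][:,:,::-1]; cv2.imwrite('pics/sc1.png',cv2.resize(a[165:305,290:410],None,fx=4.2,fy=4.2,interpolation=cv2.INTER_CUBIC))
E
```

```text
[ 0.70205499 -0.2139649   0.05      ]
[ 0.51413472 -0.34564607  0.05      ]
[ 0.69060198 -0.2115991   0.05      ]
[ 0.68898568 -0.21244562  0.052     ] 0.7209954333089149
[ 0.51162887 -0.34762292  0.052     ] 0.6185513661241248
mill [ 0.72253457 -0.39550819  0.        ]
dish [0.46566422 0.19308563 0.02      ]
candle [0.678202   0.35843202 0.03      ]
knobtop [0.63535282 0.08522005 0.151     ]
```

View pics/top1.png

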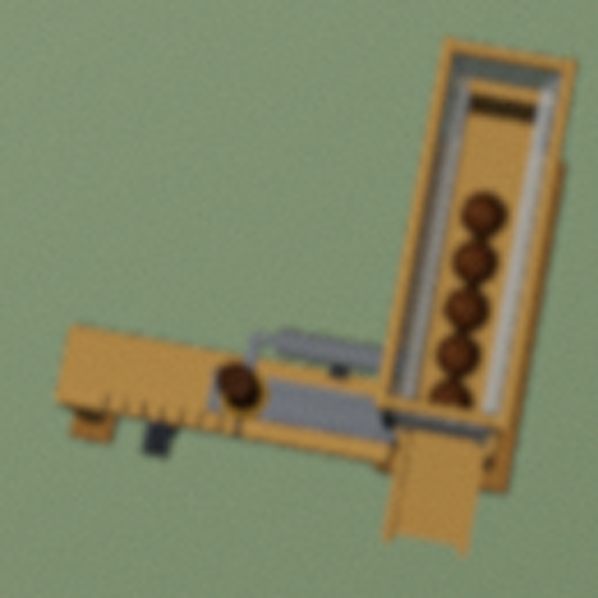

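View pics/sc1.png

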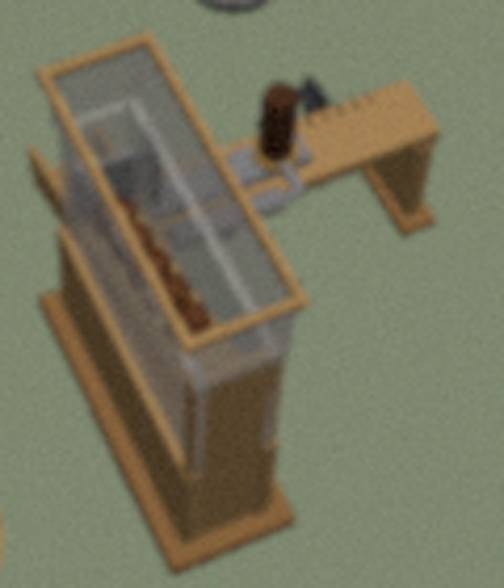

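```bash
python3 - <<'E'
from h import *
from scipy.optimize import least_squares
p=manip.capture("top"); s=manip.capture("scene")
T=[((75,325),(-.014,.202,.09)),((58,402),(-.056,.202,.09)),((387,540),(-.09,.022,.097)),((465,553),(-.09,-.022,.097)),((240,385),(-.035,.105,.148)),((505,490),(-.053,-.038,.004))]
S=[((178,570),(.137,-.038,0)),((292,518),(.137,.038,0)),((42,300),(-.053,-.038,.006)),((438,132),(-.014,.202,.09)),((405,82),(-.056,.202,.09))]
M=[(p,(220+a/4.6,105+b/4.6),X) for (a,b),X in T]+[(s,(290+a/4.2,165+b/4.2),X) for (a,b),X in S]
def W(q,X):
    c,n=np.cos(q[2]),np.sin(q[2]); return np.array([q[0]+c*X[0]-n*X[1],q[1]+n*X[0]+c*X[1],X[2]])
f=lambda q:np.concatenate([proj(c,W(q,X))-uv for c,uv,X in M])
r=least_squares(f,[.63,0,-.1],loss="soft_l1"); q=r.x
print(q,np.round(f(q).reshape(-1,2),1).tolist())
np.save("q.npy",q)
for n,X in dict(lip=(-.09,0,.078),knob=(-.035,.105,.126),rend=(-.035,.202,.09)).items(): print(n,W(q,X),proj(p,W(q,X)))
# index y: fin at x -.056..-.074
fin=(220+158/4.6,105+440/4.6); 
Xw=atz(p,fin,.095); c,n=np.cos(q[2]),np.sin(q[2]); d=Xw[:2]-q[:2]; print("fin local",c*d[0]+n*d[1],-n*d[0]+c*d[1])
k=atz(p,(220+240/4.6,105+385/4.6),.151);d=k[:2]-q[:2]; print("knob local",c*d[0]+n*d[1],-n*d[0]+c*d[1])
E
```

```text
[ 0.65103109 -0.02186123 -0.19777709] [[-1.5, -0.3], [-1.4, 0.2], [-0.9, -2.3], [0.6, -1.7], [-1.3, -0.9], [0.3, 1.3], [-2.7, 1.7], [-0.1, 1.3], [-2.5, -0.5], [-0.4, -1.3], [-1.1, -1.8]]
lip [ 0.56278557 -0.00417711  0.078     ] [312.49038891 222.38639483]
knob [0.63734486 0.08796904 0.126     ] [271.75571763 189.16758536]
rend [0.65640441 0.1830781  0.09      ] [233.01432164 183.94305182]
fin local -0.0654842503965146 0.14366117129104766
knob local -0.036778025848122495 0.10144442758633508
```

```bash
cat >> h.py <<'E'
def go(P,ydeg=None,s=None):
    s=s or manip.read_state(); Rm=R.from_rotvec(s["orientation"]).as_matrix()
    d=Rm.T@(np.array(P)-s["tcp_pos"])*100
    a=np.degrees(np.arctan2(Rm[1,1],Rm[0,1])); sp=0
    if ydeg is not None: sp=-((ydeg-a+180)%360-180)
    print("delta cm",np.round(d,2),"spin",round(sp,1),"tool y now",round(a,1),"tilt",Rm[2].round(3))
def wproj(p,s,X):
    Rm=R.from_rotvec(s["orientation"]).as_matrix(); t=Rm.T@(np.array(X)-s["tcp_pos"])
    H=np.linalg.inv(p["hand_eye"]); c=H[:3,:3]@t+H[:3,3]; x,y,z=c[0],-c[1],-c[2]
    r=np.hypot(x,y); th=np.arctan2(r,z); return np.array([p["cx"]+p["fx"]*th*x/r,p["cy"]+p["fy"]*th*y/r])
def wray(p,s,uv,z):
    u=(uv[0]-p["cx"])/p["fx"];v=(uv[1]-p["cy"])/p["fy"];th=np.hypot(u,v)
    d=np.array([np.sin(th)*u/th,-np.sin(th)*v/th,-np.cos(th)]) if th>0 else np.array([0,0,-1.])
    H=np.array(p["hand_eye"]);Rm=R.from_rotvec(s["orientation"]).as_matrix()
    e=Rm@H[:3,3]+s["tcp_pos"];d=Rm@H[:3,:3]@d; return e+d*(z-e[2])/d[2]
E
python3 -c "
from h import *
go((.452,-.336,.18),-11.4)"
```

```text
delta cm [ 29.86 -17.25   5.13] spin -57.2 tool y now -68.6 tilt [-0.  0. -1.]
```

Call:
{"method": "play_rows", "body": {"deltas": "3 -1.7 0.5 -7 100; 7 -4 1 -15 100; 11 -6.3 2 -23 100; 15 -8.6 2.5 -31 100; 19 -11 3 -39 100; 23 -13.3 4 -47 100; 27 -15.6 4.7 -54 100; 29.9 -17.2 5.1 -57.2 100; 29.9 -17.2 5.1 -57.2 100; 29.9 -17.2 5.1 -57.2 100"}}

```text
time_s: 2.5
tcp_pos: [0.453, -0.3357, 0.1804]
orientation: [2.43, 1.991, -0.001]
force: [-0.8, -1.2, 0.4]
width: 0.998
```

```bash
python3 - <<'E'
from h import *
s=manip.read_state(); print(s["time_s"],s["tcp_pos"],s["joint_positions"])
p=manip.capture("wrist"); save(p,"w1.png"); print(p["fx"],p["cx"],p["cy"],p["hand_eye"])
go((.452,-.336,.025),-11.4,s)
im=p["frame"][:,:,::-1].copy()
B=np.array([.512,-.348])
for a in np.linspace(0,6.28,40):
    for z,r in((.052,.065),(.052,.060)):
        u=wproj(p,s,[B[0]+r*np.cos(a),B[1]+r*np.sin(a),z])
        cv2.circle(im,tuple(int(v) for v in u),1,(0,0,255) if r>.062 else (255,0,0),-1)
cv2.imwrite("pics/w1o.png",im)
E
```

```text
2.5 [ 0.45297249 -0.33572134  0.18038721] [ 0.93474203  0.19186282 -0.38605798  1.72647521  0.07658415  1.23788859
  0.33216285]
309.70691628693146 321.431305040427 199.48858490742552 [[-1.27917626e-04  9.53233947e-01  3.02233396e-01  7.80099517e-02]
 [ 9.99999561e-01  4.02549765e-04 -8.46387375e-04 -2.75087129e-04]
 [-9.28469160e-04  3.02233155e-01 -9.53233580e-01 -1.42598760e-01]
 [ 0.00000000e+00  0.00000000e+00  0.00000000e+00  1.00000000e+00]]
delta cm [-0.04 -0.09 15.54] spin 0.1 tool y now -11.3 tilt [-0.001 -0.    -1.   ]
```

View pics/w1o.png

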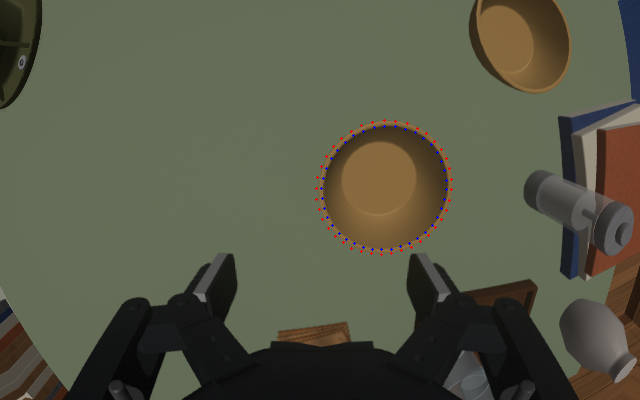

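Call:
{"method": "play_rows", "body": {"deltas": "0 -0.1 4 0 100; 0 -0.1 8 0 100; 0 -0.1 12 0 100; 0 -0.1 14.5 0 100; 0 -0.1 15.5 0 100; 0 -0.1 15.5 0 100; 0 -0.1 15.5 0 50; 0 -0.1 15.5 0 20; 0 -0.1 15.5 0 0; 0 -0.1 15.5 0 0; 0 -0.1 15.5 0 0; 0 -0.1 15.5 0 0; 0 -0.1 15.5 0 0; 0 -0.1 15.5 0 0", "force": 40}}

```text
time_s: 3.95
tcp_pos: [0.4523, -0.3371, 0.0274]
orientation: [2.43, 1.987, -0.0]
force: [-3.5, 2.6, 10.0]
width: 0.105
```

```bash
python3 - <<'E'
from h import *
s=manip.read_state(); print(s["time_s"],s["tcp_pos"],s["force"],s["width"])
p=manip.capture("wrist"); save(p,"w2.png")
E
```

```text
3.95 [ 0.45234718 -0.33713359  0.02736632] [-3.48045805  2.57691962 10.00830551] 0.10451904651192034
```

View pics/w2.png

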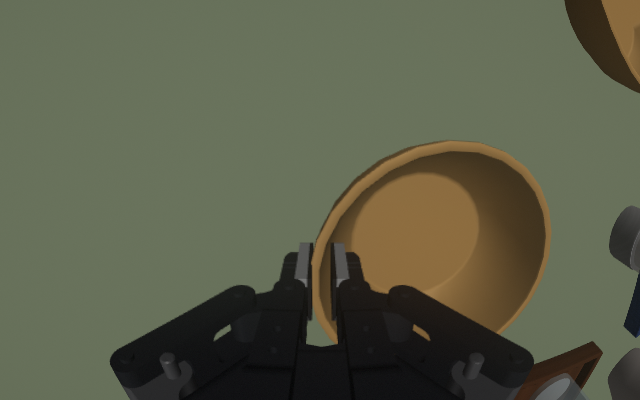

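Call:
{"method": "play_rows", "body": {"deltas": "0 0 -0.5 0 0; 0 0 -1.2 0 0; 0 0 -1.8 0 0; 0 0 -1.8 0 0; 0 0 -1.8 0 0", "force": 60}}

```text
time_s: 4.5
tcp_pos: [0.4522, -0.3373, 0.0455]
orientation: [2.43, 1.987, -0.0]
force: [-0.6, 1.1, 5.1]
width: 0.042
```

```bash
python3 - <<'E'
from h import *
s=manip.read_state(); print(s["time_s"],s["tcp_pos"],s["force"],s["width"])
p=manip.capture("wrist"); save(p,"w3.png")
p=manip.capture("scene"); cv2.imwrite("pics/s3.png",cv2.resize(p["frame"][200:400,120:340,::-1],None,fx=3,fy=3))
q=np.load("q.npy");print(q)
E
```

```text
4.5 [ 0.45218573 -0.33729281  0.04548985] [-0.579802    1.14740175  5.13616944] 0.041717849771391584
[ 0.65103109 -0.02186123 -0.19777709]
```

View pics/w3.png

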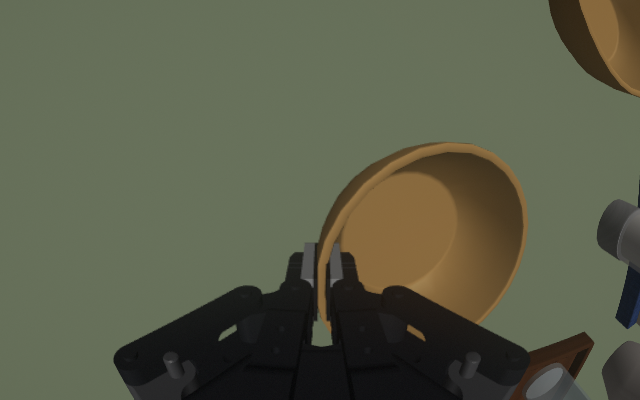

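View pics/s3.png

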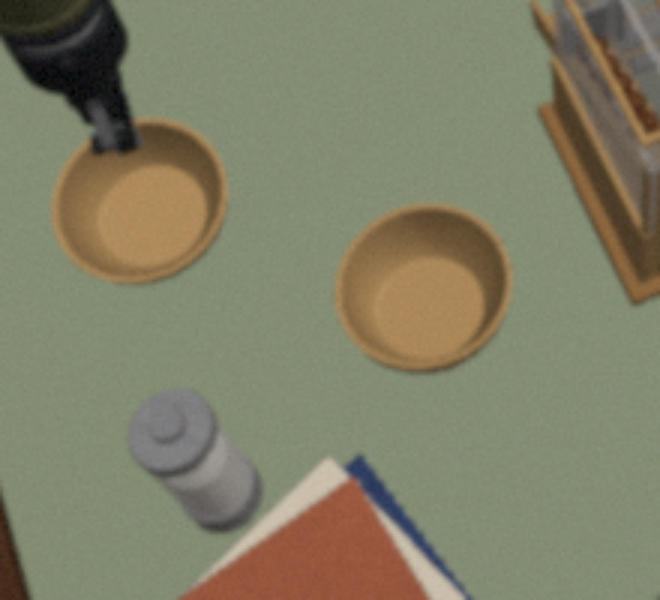

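Call:
{"method": "play_rows", "body": {"deltas": "0 0 -0.6 0 0; 0 0 -1.3 0 0; 0 0 -1.8 0 0; 0 0 -1.8 0 0; 0 0 -1.8 0 0"}}

```text
time_s: 5.1
tcp_pos: [0.4519, -0.3372, 0.0634]
orientation: [2.43, 1.987, -0.001]
force: [-0.2, -0.0, -2.4]
width: 0.045
```

```bash
python3 - <<'E'
from h import *
s=manip.read_state(); print(s["time_s"],s["tcp_pos"],s["force"],s["width"])
p=manip.capture("wrist"); save(p,"w4.png")
q=np.load("q.npy")
c,n=np.cos(q[2]),np.sin(q[2]);L=lambda x,y:np.array([q[0]+c*x-n*y,q[1]+n*x+c*y])
print(L(-.13,0),L(-.191,0)); t=L(-.191,0); go((t[0],t[1],s["tcp_pos"][2]),-11.4,s)
E
```

```text
5.1 [ 0.45190889 -0.33724891  0.06338551] [-0.16373836 -0.02435234 -2.43103951] 0.04540833004578676
[0.52356534 0.0036825 ] [0.46375448 0.01566841]
delta cm [34.82 -5.85 -0.08] spin -0.1 tool y now -11.5 tilt [-0.002  0.002 -1.   ]
```

View pics/w4.png

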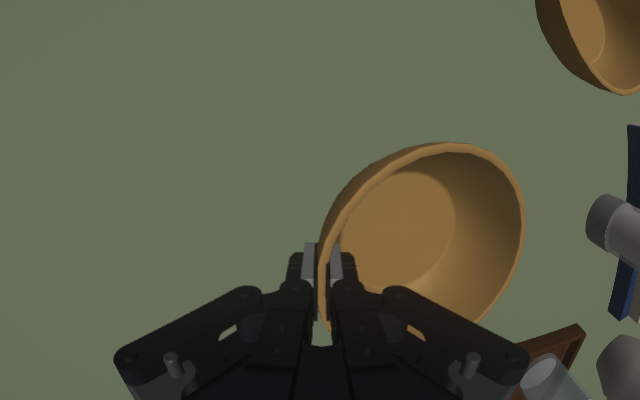

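Call:
{"method": "play_rows", "body": {"deltas": "1.5 -0.5 0 0 0; 4 -1.2 0 0 0; 8 -2.2 0 0 0; 12 -3.3 0 0 0; 16 -4.4 0 0 0; 20 -5.5 0 0 0; 24 -6.6 0 0 0; 28 -7.5 0 0 0; 31 -8 0.3 0 0; 33.5 -8 0.7 0 0; 34.8 -8 0.8 0 0; 34.8 -8 0.8 0 0; 34.8 -8 0.8 0 0"}}

```text
time_s: 6.45
tcp_pos: [0.4418, 0.0198, 0.0543]
orientation: [2.429, 1.988, -0.002]
force: [-0.7, -0.4, -1.9]
width: 0.046
```

```bash
python3 - <<'E'
from h import *
s=manip.read_state(); print(s["time_s"],s["tcp_pos"],s["force"],s["width"],s["joint_positions"])
p=manip.capture("wrist"); save(p,"w5.png")
p=manip.capture("scene"); cv2.imwrite("pics/s5.png",cv2.resize(p["frame"][130:330,230:430,::-1],None,fx=3,fy=3))
go((.46375,.01567,.05),-11.4,s)
E
```

```text
6.45 [0.44178431 0.01981868 0.05425495] [-0.73732631 -0.42308727 -1.91346009] 0.04620493197385093 [ 0.54949756  0.09575872 -0.67347058  2.12246177  0.07688565  0.94568794
 -0.36583131]
delta cm [0.03 2.23 0.43] spin -0.0 tool y now -11.4 tilt [-0.003  0.001 -1.   ]
```

View pics/w5.png

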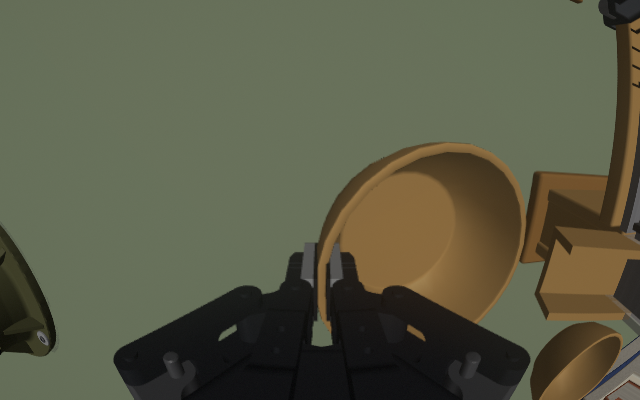

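View pics/s5.png

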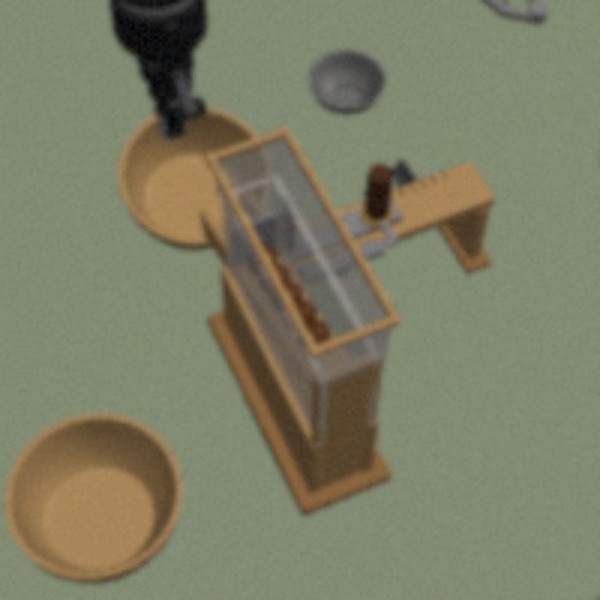

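```bash
python3 - <<'E'
from h import *
s=manip.read_state(); im=cv2.imread("pics/w5.png")
p=manip.capture("wrist")
q=np.load("q.npy")
c,n=np.cos(q[2]),np.sin(q[2]);L=lambda x,y,z:np.array([q[0]+c*x-n*y,q[1]+n*x+c*y,z])
for X in [(-.09,.022,.097),(-.09,-.022,.097),(-.09,.022,.072),(-.09,-.022,.072),(-.09,.022,.078),(-.09,-.022,.078),(-.053,.038,0),(-.053,-.038,0),(-.056,.202,.09)]:
    u=wproj(p,s,L(*X)); print(X,u.round()); cv2.circle(im,tuple(int(v) for v in u),2,(255,0,255),-1)
cv2.imwrite("pics/w5o.png",cv2.resize(im[0:400,440:640],None,fx=1.5,fy=1.5) if 0 else cv2.resize(im[150:340,450:640],None,fx=3,fy=3))
E
```

```text
(-0.09, 0.022, 0.097) [578. 245.]
(-0.09, -0.022, 0.097) [551. 318.]
(-0.09, 0.022, 0.072) [549. 226.]
(-0.09, -0.022, 0.072) [529. 294.]
(-0.09, 0.022, 0.078) [555. 230.]
(-0.09, -0.022, 0.078) [534. 299.]
(-0.053, 0.038, 0) [530. 169.]
(-0.053, -0.038, 0) [512. 258.]
(-0.056, 0.202, 0.09) [607. -78.]
```

View pics/w5o.png

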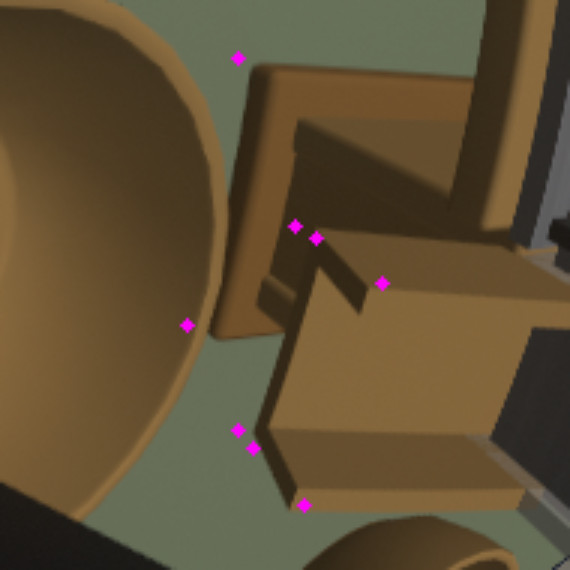

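Call:
{"method": "play_rows", "body": {"deltas": "0 0.5 0 0 0; 0 1.2 0 0 0; 0 2 0 0 0; 0 2.4 0 0 0; 0 2.4 0.3 0 0; 0 2.4 0.7 0 0; 0 2.4 1 0 0; 0 2.4 1 0 0"}}

```text
time_s: 7.4
tcp_pos: [0.4648, 0.0146, 0.045]
orientation: [2.432, 1.987, -0.005]
force: [-8.5, 0.1, 14.6]
width: 0.042
```

Call:
{"method": "play_rows", "body": {"deltas": "0 0 0.3 0 0; 0 0 0.6 0 0; 0 0 0.9 0 0; 0 0 1.2 0 0; 0 0 1.5 0 0; 0 0 1.5 0 0", "force": 20}}

```text
time_s: 8.0
tcp_pos: [0.4585, 0.0164, 0.0324]
orientation: [-2.427, -1.987, 0.025]
force: [-36.7, 5.3, 52.4]
width: 0.044
```

```bash
python3 - <<'E'
from h import *
s=manip.read_state(); print(s["time_s"],s["tcp_pos"],s["force"],s["width"])
p=manip.capture("wrist"); save(p,"w6.png")
E
```

```text
8.0 [0.45851627 0.01636939 0.03242046] [-36.74270281   5.29423952  52.39115735] 0.04354789126295744
```

View pics/w6.png

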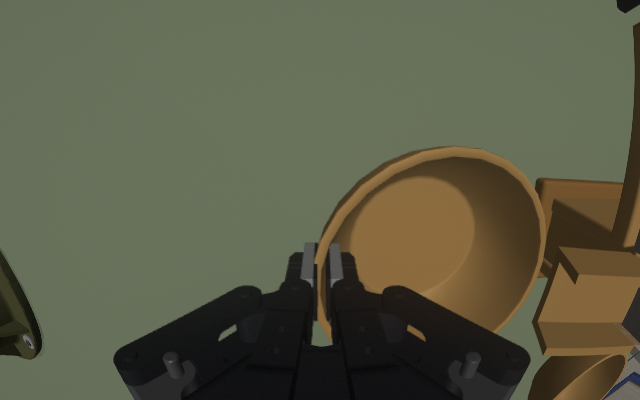

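Call:
{"method": "play_rows", "body": {"deltas": "0 0 -0.3 0 0; 0 0 -0.6 0 0; 0 -0.3 -0.6 0 0; 0 -0.3 -0.6 0 0"}}

```text
time_s: 8.45
tcp_pos: [0.4628, 0.0159, 0.0426]
orientation: [2.426, 1.986, -0.009]
force: [3.0, -3.1, 11.6]
width: 0.048
```

Call:
{"method": "play_rows", "body": {"deltas": "0 0 0 0 6; 0 0 0 0 10; 0 0 0 0 15; 0 0 0 0 20; 0 0 0 0 30; 0 0 0 0 40; 0 0 0 0 40; 0 0 0 0 40"}}

```text
time_s: 9.25
tcp_pos: [0.4628, 0.0159, 0.0425]
orientation: [2.426, 1.986, -0.009]
force: [0.1, 0.8, 0.3]
width: 0.399
```

```bash
python3 - <<'E'
from h import *
s=manip.read_state(); print(s["time_s"],s["tcp_pos"],s["force"],s["width"])
p=manip.capture("wrist"); save(p,"w7.png")
p=manip.capture("top"); cv2.imwrite("pics/t7.png",cv2.resize(p["frame"][130:310,220:420,::-1],None,fx=3,fy=3))
E
```

```text
9.25 [0.46282436 0.01591111 0.04253854] [0.12146588 0.79902936 0.25858802] 0.39912597902321295
```

View pics/w7.png

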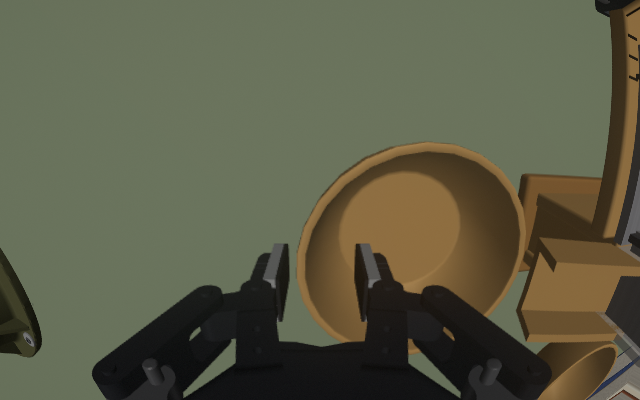

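View pics/t7.png

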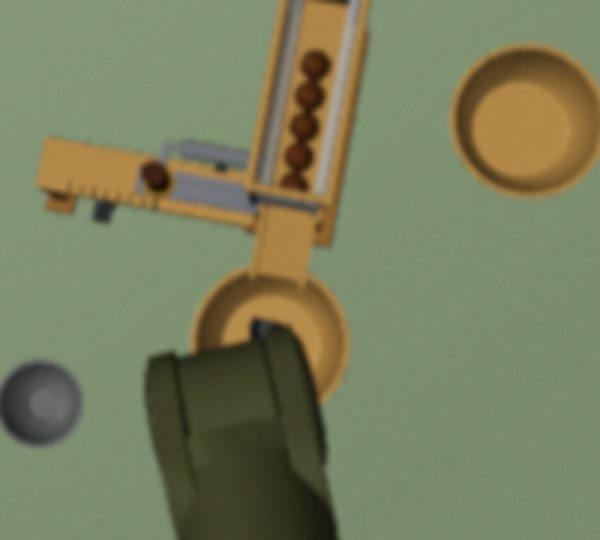

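```bash
python3 - <<'E'
from h import *
from scipy.optimize import least_squares
s=manip.read_state(); p=manip.capture("wrist"); t=manip.capture("top")
pts=[(297,255),(305,215),(340,176),(385,150),(430,142),(480,157),(510,185),(525,225),(512,290)]
X=np.array([wray(p,s,u,.052) for u in pts])
r=least_squares(lambda c:np.hypot(X[:,0]-c[0],X[:,1]-c[1])-c[2],[.52,0,.065]); print(r.x,r.fun.round(4))
a=atz(t,(220+195/3,130+340/3),.052);b=atz(t,(220+350/3,130+340/3),.052);print((a+b)/2,b-a)
# lip
for uv in [(555-3,280)]: pass
l=[atz(t,(220+a/3,130+b/3),.097) for a,b in((251,273),(306,283))]; print(l,sum(l)/2)
l=[wray(p,s,u,.097) for u in((566,254),(536,343))]; print(l)
E
python3 - <<'E'
import cv2
a=cv2.imread('pics/w7.png'); cv2.imwrite('pics/w7c.png',cv2.resize(a[120:360,450:640],None,fx=2.5,fy=2.5))
E
```

```text
[0.51212658 0.00251834 0.06574024] [-0.0018  0.0011  0.0004  0.0006  0.0007 -0.0006 -0.0009 -0.0005  0.0011]
[0.51393574 0.00076031 0.052     ] [-0.00197938 -0.12495129  0.        ]
[array([0.56503227, 0.01631733, 0.097     ]), array([ 0.5565409 , -0.02642193,  0.097     ])] [ 0.56078659 -0.0050523   0.097     ]
[array([0.56785147, 0.02189904, 0.097     ]), array([ 0.56135811, -0.0281947 ,  0.097     ])]
```

View pics/w7c.png

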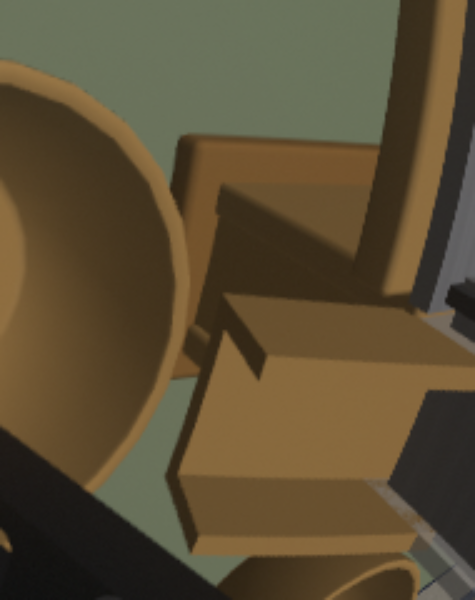

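Call:
{"method": "play_rows", "body": {"deltas": "0 0 0.5 0 40; 0 0 1 0 40; 0 0.4 1 0 40; 0 0.8 1 0 40; 0 1.2 1 0 40; 0 1.6 1 0 40; 0 2.0 1 0 40; 0 2.1 1 0 40; 0 2.1 1 0 40; 0 1.3 1 0 40; 0 1.3 0 0 40; 0 1.3 0 0 40"}}

```text
time_s: 10.65
tcp_pos: [0.4765, 0.0134, 0.0441]
orientation: [2.424, 1.984, -0.006]
force: [0.5, 0.0, 0.3]
width: 0.402
```

```bash
python3 - <<'E'
from h import *
s=manip.read_state(); print(s["time_s"],s["tcp_pos"],s["force"],s["width"])
p=manip.capture("wrist"); save(p,"w8.png")
p=manip.capture("top"); cv2.imwrite("pics/t8.png",cv2.resize(p["frame"][130:310,220:420,::-1],None,fx=3,fy=3))
E
```

```text
10.65 [0.47646442 0.01341017 0.04411146] [0.50155051 0.01355683 0.29094503] 0.40197172973517764
```

View pics/w8.png

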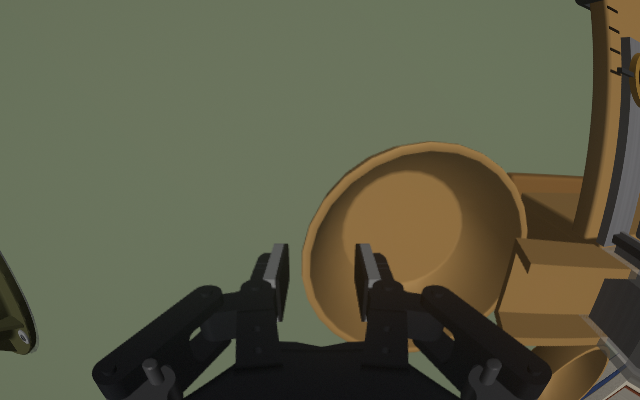

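View pics/t8.png

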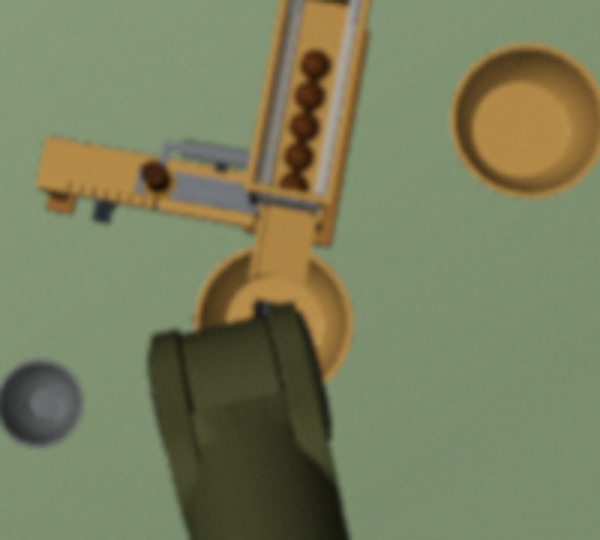

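```bash
python3 - <<'E'
from h import *
from scipy.optimize import least_squares
s=manip.read_state(); p=manip.capture("wrist")
pts=[(302,255),(310,215),(345,176),(390,150),(430,142),(480,155),(510,182),(526,225)]
X=np.array([wray(p,s,u,.052) for u in pts])
r=least_squares(lambda c:np.hypot(X[:,0]-c[0],X[:,1]-c[1])-.065,[.52,0]); print(r.x,r.fun.round(4), np.hypot(*(r.x-[.563,-.0042])))
print(s["joint_positions"])
q=np.load("q.npy");c,n=np.cos(q[2]),np.sin(q[2]);k=[q[0]+c*-.035-n*.105+.002,q[1]+n*-.035+c*.105]; print(k)
go((k[0],k[1],.25),78.6,s); go((k[0],k[1],.25),-101.4,s)
E
```

```text
[5.27390036e-01 2.05146128e-04] [-0.0018  0.0008  0.      0.0003  0.0006 -0.0003 -0.0007 -0.0003] 0.03588140013038561
[ 0.52503353  0.19321265 -0.65642301  2.05640953  0.15781517  0.93671472
 -0.41532446]
[np.float64(0.6393448598246704), np.float64(0.08796903710501103)]
delta cm [ 10.38  14.59 -20.7 ] spin -90.0 tool y now -11.4 tilt [-0.009  0.004 -1.   ]
delta cm [ 10.38  14.59 -20.7 ] spin 90.0 tool y now -11.4 tilt [-0.009  0.004 -1.   ]
```

Call:
{"method": "play_rows", "body": {"deltas": "0 0 -1.5 0 40; 0 0 -5 0 40; 0 0 -10 0 60; 0 0 -15 0 100; 0 0 -19 0 100; 1 1 -23 -8 100; 3 3 -23.5 -16 100; 5 6 -23.5 -24 100; 7 9 -23.5 -32 100; 9 12 -23.5 -40 100; 10.4 14.6 -23.5 -48 100; 10.4 14.6 -23.5 -56 100; 10.4 14.6 -23.5 -64 100; 10.4 14.6 -23.5 -72 100; 10.4 14.6 -22 -80 100; 10.4 14.6 -20 -88 100; 10.4 14.6 -18 -90 100; 10.4 14.6 -18 -90 100; 10.4 14.6 -18 -90 100"}}

```text
time_s: 12.7
tcp_pos: [0.6394, 0.0876, 0.2225]
orientation: [0.314, 3.124, -0.014]
force: [-0.1, -0.2, 0.2]
width: 0.997
```

```bash
python3 - <<'E'
from h import *
s=manip.read_state(); print(s["time_s"],s["tcp_pos"],s["force"],s["joint_positions"])
p=manip.capture("wrist"); save(p,"w9.png")
for o in ["knob","index","slide","runner_end"]: print(o,[(np.round(d["centre"],1).tolist(),round(d["confidence"],2)) for d in manip.look_for(p,o)])
q=np.load("q.npy")
c,n=np.cos(q[2]),np.sin(q[2]);L=lambda x,y,z:np.array([q[0]+c*x-n*y,q[1]+n*x+c*y,z])
for X in [(-.035,.105,.151),(-.035,.105,.096),(-.056,.202,.09),(-.014,.202,.09)]: print(X,wproj(p,s,L(*X)).round(1))
p=manip.capture("top"); cv2.imwrite("pics/t9.png",cv2.resize(p["frame"][130:310,220:420,::-1],None,fx=3,fy=3))
E
```

```text
12.7 [0.63944117 0.08763424 0.22254525] [-0.14750563 -0.21307468  0.17186342] [ 0.47185763  0.44893721 -0.88440133  1.45112666  0.35587252  1.40777328
  0.94804606]
knob [([303.0, 192.4], 0.75)]
index [([367.4, 159.0], 0.8)]
slide [([297.6, 192.1], 0.57), ([387.0, 14.1], 0.46)]
runner_end [([229.5, 215.2], 0.69)]
(-0.035, 0.105, 0.151) [321.3 208.9]
(-0.035, 0.105, 0.096) [321.8 188.5]
(-0.056, 0.202, 0.09) [425.4 165.6]
(-0.014, 0.202, 0.09) [421.7 208. ]
```

View pics/w9.png

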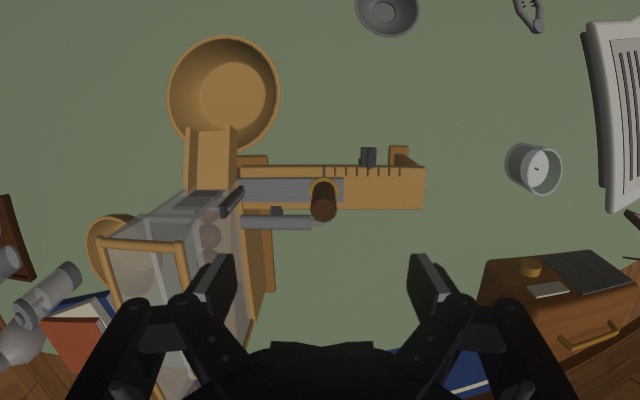

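View pics/t9.png

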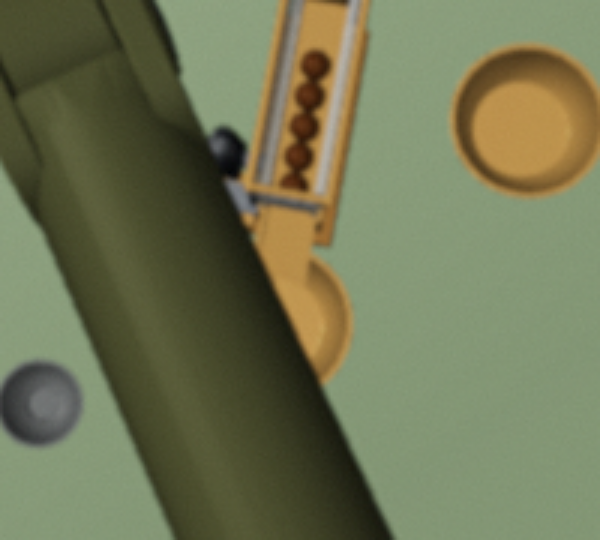

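```bash
python3 - <<'E'
from h import *
a=cv2.imread('pics/w9.png'); cv2.imwrite('pics/w9c.png',cv2.resize(a[130:230,290:440],None,fx=5,fy=5,interpolation=cv2.INTER_CUBIC))
E
```

```text
(no output)
```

View pics/w9c.png

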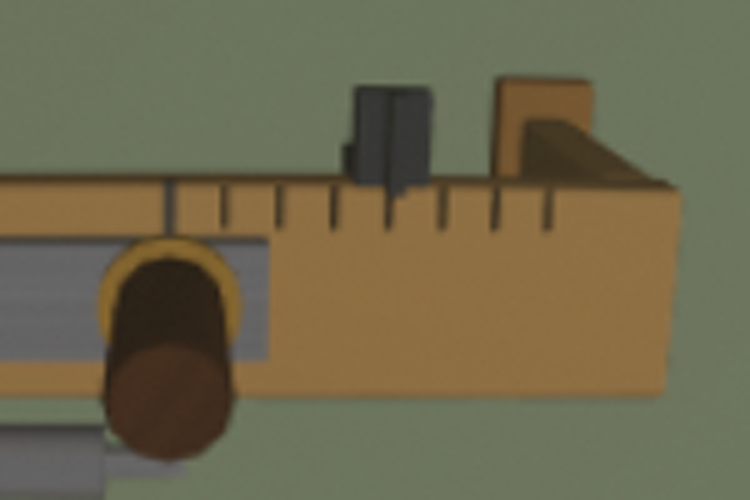

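```bash
python3 - <<'E'
from h import *
s=manip.read_state(); p=manip.capture("wrist"); q=np.load("q.npy");c,n=np.cos(q[2]),np.sin(q[2])
def loc(uv,z):
    X=wray(p,s,uv,z); d=X[:2]-q[:2]; return np.round([c*d[0]+n*d[1],-n*d[0]+c*d[1]],4),X.round(4)
f=lambda a,b:(290+a/5,130+b/5)
for nm,a,b,z in [("ptr",168,190,.097),("ptr2",168,225,.097),("fin_in_top",397,185,.101),("fin_in_bot",397,195,.092),("finout",391,90,.101),("knobtop",169,403,.151),("knobfoot",169,290,.098),("tick1",224,205,.09),("tick7",548,205,.09),("endF",678,188,.09),("endB",668,393,.09)]: print(nm,*loc(f(a,b),z))
Rm=R.from_rotvec(s["orientation"]).as_matrix(); print(Rm.round(3))
k=loc(f(169,403),.151)[1]; go((k[0],k[1],.109),None,s)
E
```

```text
ptr [-0.0533  0.1072] [0.6198 0.0937 0.097 ]
ptr2 [-0.0469  0.1072] [0.6261 0.0925 0.097 ]
fin_in_top [-0.0553  0.1474] [0.6258 0.1336 0.101 ]
fin_in_bot [-0.0515  0.1488] [0.6298 0.1342 0.092 ]
finout [-0.0721  0.1458] [0.609  0.1353 0.101 ]
knobtop [-0.0328  0.1074] [0.64   0.0899 0.151 ]
knobfoot [-0.0351  0.1074] [0.6377 0.0903 0.098 ]
tick1 [-0.049   0.1174] [0.626  0.1029 0.09  ]
tick7 [-0.0496  0.1778] [0.6374 0.1622 0.09  ]
endF [-0.0533  0.2032] [0.6387 0.1879 0.09  ]
endB [-0.0124  0.2051] [0.6791 0.1817 0.09  ]
[[-0.98   0.198  0.003]
 [ 0.198  0.98  -0.009]
 [-0.004 -0.008 -1.   ]]
delta cm [ 0.07  0.27 11.46] spin 0 tool y now 78.6 tilt [-0.004 -0.008 -1.   ]
```

Call:
{"method": "play_rows", "body": {"deltas": "0 0.3 3 0 100; 0 0.3 7 0 100; 0 0.3 10 0 100; 0 0.3 11.3 0 100; 0 0.3 11.3 0 100; 0 0.3 11.3 0 60; 0 0.3 11.3 0 30; 0 0.3 11.3 0 10; 0 0.3 11.3 0 10; 0 0.3 11.3 0 10; 0 0.3 11.3 0 10; 0 0.3 11.3 0 10", "force": 50}}

```text
time_s: 14.25
tcp_pos: [0.641, 0.0895, 0.1114]
orientation: [0.313, 3.122, -0.015]
force: [-1.4, -1.4, 5.9]
width: 0.222
```

```bash
python3 - <<'E'
from h import *
s=manip.read_state(); print(s["time_s"],s["tcp_pos"],s["force"],s["width"])
p=manip.capture("wrist"); save(p,"w10.png")
E
```

```text
14.25 [0.64100631 0.08946696 0.11138944] [-1.38929363 -1.41969501  5.8799382 ] 0.22219098705286625
```

View pics/w10.png

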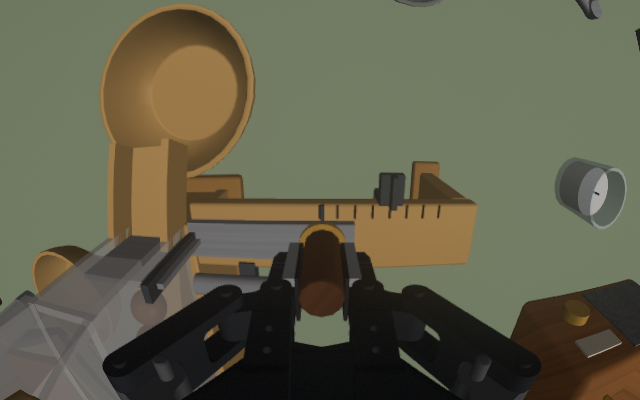

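Call:
{"method": "play_rows", "body": {"deltas": "0 0.3 0 0 10; 0 0.8 0 0 10; 0 1.4 0 0 10; 0 2 0 0 10; 0 2.6 0 0 10; 0 3.2 0 0 10; 0 3.7 0 0 10; 0 4 0 0 10; 0 4.1 0 0 10; 0 4.1 0 0 10; 0 4.1 0 0 10; 0 4.1 0 0 10", "force": 60}}

```text
time_s: 15.5
tcp_pos: [0.6488, 0.1281, 0.1114]
orientation: [0.315, 3.123, -0.02]
force: [-4.7, -6.5, 6.4]
width: 0.219
```

```bash
python3 - <<'E'
from h import *
s=manip.read_state(); print(s["time_s"],s["tcp_pos"],s["force"],s["width"], np.hypot(*(s["tcp_pos"][:2]-[.6410,.0895])))
p=manip.capture("wrist"); save(p,"w11.png")
a=p["frame"][:,:,::-1]; cv2.imwrite('pics/w11c.png',cv2.resize(a[150:270,270:450],None,fx=4.4,fy=4.4,interpolation=cv2.INTER_CUBIC))
E
```

```text
15.5 [0.64879833 0.12807519 0.11139706] [-4.68777892 -6.51196062  6.40850963] 0.21944382376379956 0.03935554903181847
```

View pics/w11.png

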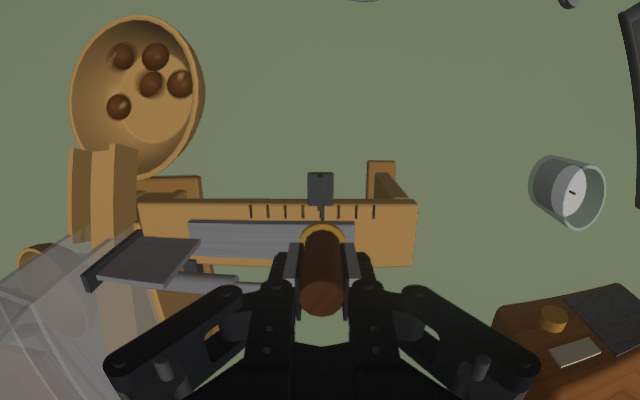

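View pics/w11c.png

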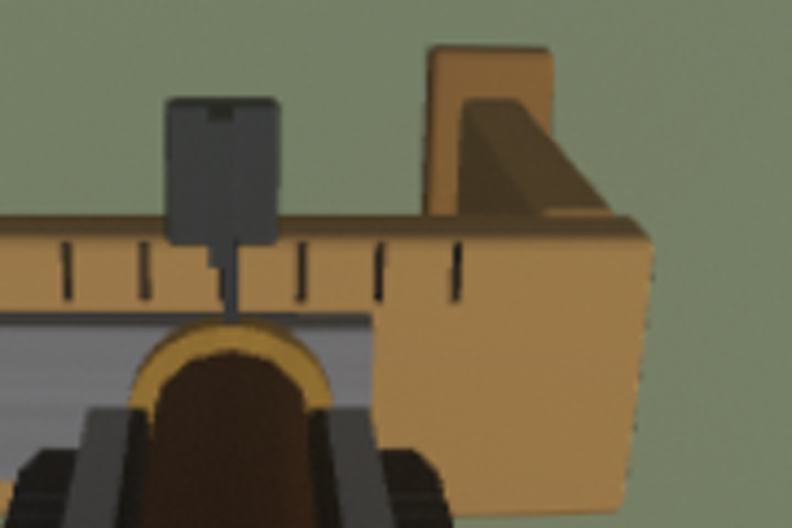

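Call:
{"method": "play_rows", "body": {"deltas": "0 0 0 0 10; 0 0 0 0 10; 0 0 0 0 10; 0 0 0 0 10; 0 0 0 0 10; 0 0 0 0 10; 0 0 0 0 10; 0 0 0 0 10; 0 0 0 0 10; 0 0 0 0 10", "force": 60}}

```text
time_s: 16.55
tcp_pos: [0.6484, 0.1264, 0.1114]
orientation: [0.317, 3.124, -0.024]
force: [-4.0, -6.9, 4.9]
width: 0.222
```

```bash
python3 - <<'E'
from h import *
s=manip.read_state(); print(s["time_s"],s["tcp_pos"],s["force"],s["width"], np.hypot(*(s["tcp_pos"][:2]-[.6410,.0895])))
p=manip.capture("wrist"); a=p["frame"][:,:,::-1]; cv2.imwrite('pics/w12c.png',cv2.resize(a[0:270,40:450],None,fx=1.9,fy=1.9,interpolation=cv2.INTER_CUBIC))
t=manip.capture("top"); save(t,"t12.png")
E
```

```text
16.55 [0.64840996 0.1263589  0.11141051] [-4.0329177  -6.87243789  4.85493451] 0.22241491435017985 0.03759635677985412
```

View pics/w12c.png

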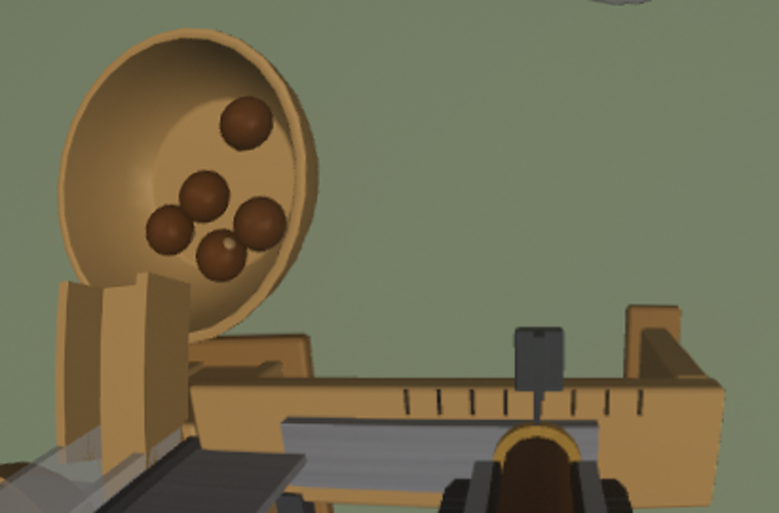

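View pics/t12.png

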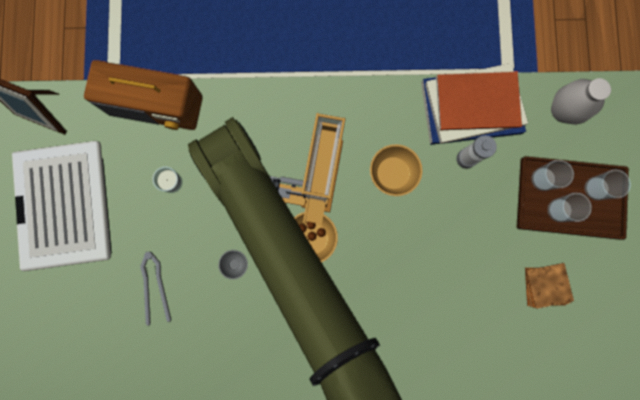

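```bash
python3 - <<'E'
from h import *
from scipy.optimize import least_squares
s=manip.read_state(); p=manip.capture("wrist"); q=np.load("q.npy");c,n=np.cos(q[2]),np.sin(q[2])
g=lambda a,b:(40+a/1.9,b/1.9)
X=np.array([wray(p,s,g(*u),.052) for u in [(60,185),(78,110),(120,55),(190,29),(255,62),(295,130),(302,180),(290,235),(240,310)]])
r=least_squares(lambda c:np.hypot(X[:,0]-c[0],X[:,1]-c[1])-.065,[.52,0]); print(r.x,r.fun.round(4), np.hypot(*(r.x-[.563,-.0042])))
for uv,z in [((538,400),.097),((541,393),.097),((538,385),.1)]:
    Y=wray(p,s,g(*uv),z)[:2]-q[:2]; print(-n*Y[0]+c*Y[1])
E
```

```text
[ 5.30288998e-01 -3.22474345e-04] [-0.0047 -0.0025 -0.0006  0.0002 -0.0018 -0.0008 -0.0003 -0.002  -0.0043] 0.032940018734434924
0.14622759510667402
0.1470799757622552
0.14627336857080053
```

Bowl is about 33 mm from the lip, pointer and fin agree to about 1 mm, and all five nuts are in. Handing in.

```bash
python3 -c "
from workcell import manip
print(manip.sign_off())"
```

```text
the job is handed in; nothing more can be done
None
```

I stood the bowl under the chute, let go of it, and drew the slide out to the index clip. All five nuts rolled into the bowl. I handed in at about 16.7 s, still holding the knob.

**Placing the bowl:** I took the bowl nearest the base and gripped it by its rim. On setting down it tilted in the grip and pressed with up to about 52 N on the tool. I backed off and let go, but the bowl stood about 51 mm from the lip, too close to the 55 mm limit. I nudged it about 15 mm further in with a finger, and measured 36 mm before pulling the slide.

**Last checks:**
- **Nuts and bowl:** the last wrist picture shows all five nuts in the upright bowl. Its centre is about 33 mm from the lip; the 36 mm reading before it shows this is good to a few millimetres.
- **Slide:** the pointer faces the fin to within about 1 mm by picture. The tool itself moved only 37.6 mm, against the 40 mm I had measured from pointer to fin. I put the gap down to slight give in the grip and went by the picture. The gripper opening is about 19 mm on the 20 mm knob, with a spring pull of about 7 N.
- **Other things:** the salt mill, nutcracker, pinch dish and candle glass appear in their original places in the last top view. I checked these by eye only.

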